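# Switch on the can shaker at its guarded toggle

### The job

Switch on the paint-can shaker: with a finger under the roller lip of the clear guard on the grey switch box, lift the guard well up, at least half-way to upright, and while the finger keeps it raised flip the toggle beneath all the way over towards the hinge; then take the finger away so that the guard drops fully shut over the switched-on toggle. Push with the fingers only, without pinching or forcing anything, and leave the unguarded lamp lever and everything lying or standing on the bench where it is.

Things in the scene. Friction and masses are not known exactly. Their poses are not given: they have to be found in the camera images.
- switch_box: Grey switch box, fixed to the bench. Origin on the bench below the toggle pivot. Own x runs from its front (lip side, x=-26 mm) to its back (hinge side, x=+74 mm), roughly to the robot's left; 124 mm wide in y; flat top panel 70 mm up. Fixed cheeks, 34 mm above the panel, at y=+-52 mm, x=-16 to +32 mm: 96 mm free between them
- guard (a joint): Guard angle, rad: 0 shut (flap level on the cheeks), stop at 1.45, nearly upright. Clear flap in a steel frame, about 60 g, hinged at its back edge along the box's y; opening, the lip rises, then swings to the box's +x. Nothing holds it open: let go, it falls shut from any angle
- guard_hinge_axis (a point): Middle of the guard's hinge axis, fixed on the box: 24 mm behind (+x) the toggle pivot, 105 mm above the bench; axis along the box's y
- guard_lip (a point): Middle of the lip: the axis of a free-turning steel roller, 10 mm thick, 94 mm long, along the guard's front edge; moves with the guard, 57 mm from the hinge axis. Shut: box x=-33 mm, 106 mm above the bench, overhanging the box's front by 12 mm. The flap is flat, 116 mm wide, 35 mm clear above the panel. A fingertip, tool leaning about 30 degrees tip forward (to the hinge), fits under the roller
- toggle (a joint): Toggle angle, rad: 0 (to 0.1) off, leaning 0.35 rad from vertical to the box's -x (lip side); 0.7 fully on, leaning 0.35 rad to +x (hinge side). Stays where it is left; about 2 N near the tip moves it
- toggle_tip (a point): Tip of the steel bat toggle, 30 mm from its pivot; 12 mm thick at the tip, 9 mm lower down. The pivot is at panel height, above the box's origin. It clears the shut guard in every position
- lamp_lever (a joint): Angle of the plain unguarded lever (60 mm, on its own grey block to the robot's right, the work-lamp switch), rad: 0 as it starts; not to be touched
- lamp_lever_base: Grey block, fixed to the bench, with the unguarded lamp lever on top; origin at the centre of its underside
- paint_can: Closed steel paint can, 104 mm across, 122 mm high, loose; origin at the centre of its underside
- can_lid: Dark round can lid lying flat beyond the switch box, 90 mm across, 7 mm high, loose; origin at the centre of its underside
- stir_stick: Wooden stir stick lying flat beside the box, below the lip, 190 by 22 by 5 mm (long along its x), loose; origin at the centre of its underside
- sample_jar: Small capped jar on the robot's side of the switch box, 42 mm across, 55 mm high, loose; origin at the centre of its underside
- flask: Green drinking flask with a black cap, 68 mm across, 200 mm high, loose; origin at the centre of its underside
- brush: Paint brush lying on the bench, loose; origin on its underside, handle to its -x
- coffee_cup: White takeaway cup with lid, 82 mm across, 112 mm high, loose; origin at the centre of its underside

How it is judged:
On the way, in this order (a step that is already met when the one before it is completed fails the run):
1. the guard is lifted at least half-way to upright with the toggle still off (value of joint guard above 0.7 rad and value of joint toggle below 0.2 rad), for 0.1 s.
2. the toggle is flipped on while the guard is kept raised (value of joint guard above 0.25 rad and value of joint toggle above 0.58 rad), for 0.1 s.
3. the guard has dropped shut over the switched-on toggle (value of joint guard below 0.06 rad and value of joint toggle above 0.58 rad), for 0.1 s.
At the end, for the whole second after the job is handed in: Guard shut (below 0.06 rad) and still, toggle on (above 0.58 of 0.7 rad), lamp lever not worked (below 0.15 rad), every loose thing within 30 mm of where it began (all of step 3 and velocity of joint guard below 0.1 rad/s and value of joint lamp_lever below 0.15 rad and distance of each of paint_can, can_lid, stir_stick, sample_jar, flask, brush, coffee_cup from where it was at the start of the episode below 0.03 m); the robot touches nothing.
It fails at once if a loose thing on the bench is lifted or pushed more than 30 mm away (distance of any of paint_can, can_lid, stir_stick, sample_jar, flask, brush, coffee_cup from where it was at the start of the episode above 0.03 m).
It fails at once if the lamp lever is worked (value of joint lamp_lever above 0.15 rad).
It fails at once if the toggle is flipped with the guard not raised (value of joint guard below 0.12 rad and velocity of joint toggle above 0.3 rad/s).
It fails at once if the switch box, guard or toggle is pinched or forced with more than 30 N (contact force between the fingers and switch_box above 30 N).
It also fails if it takes over 45 s, if anything falls off the work surface, if the arm or the gripper's body presses on something with over 40 N, if the wrist force passes 120 N, or if a joint passes its speed limit or range.

### The arm

A 6-joint arm with a two-finger parallel gripper is mounted at the origin on the work surface. World frame = base frame: x ahead of the robot, y to its left, z up, the work surface at z = 0. Lengths are in m, angles in rad, forces in N, time in s.
With the tool pointing down it reaches from about 0.35 to 0.85 m from the base axis. Payload 8.1 kg.
Tool frame: the origin (TCP) lies at the centre of the arm's flange, where the gripper is bolted on; the fingertips stand 186 mm ahead of it and the grasp point (between the pads) lies 167 mm ahead of it; z points along the fingers, y is the line along which they close (so a half turn about z gives the same grasp; the last joint's range is limited). The gripper opens to 93 mm and grips with 3 to 60 N. Pads are 15 mm wide; open, the fingers measure 128 mm over their backs; the gripper's body (75 mm by 188 mm) begins 65 mm behind the grasp point.
Start: joints at [-1.391, 0.13, 1.488, -0, 1.523, -0.085], TCP at [0.157, -0.579, 0.405] pointing down, gripper open.
Joint ranges: [-2.96, 2.96], [-0.89, 2.26], [0.02, 2.5], [-1.34, 4.48], [0, 2.73], [-2.66, 2.66]. Speed limits (rad/s): [2.39, 2.39, 2.79, 3.14, 3.14, 3.14].

### API

Orientations are given as a rotation vector (axis times angle).
In Python, from plant import read_state, read_camera, camera_params, robot gives the robot as it stands.
- The arm moves only by the tool carry_out, never from a script. Its argument "targets" is a list of rows, each an object of numbers: "hand": the opening in per cent of the stroke, from 0 (shut) to 100 (fully open); "x", "y", "z": the shift along the tool's x, y, z in m; "ax", "ay", "az": the turn, a rotation vector about the tool's x, y, z in rad. In form: [{"hand": .., "x": .., "y": .., "z": .., "ax": .., "ay": .., "az": ..}, ...]. A call has 1 to 8 rows; each row is the pose to reach, as a shift and turn from the pose commanded when the call began, along the tool's axes at that moment; what a row does not reach only later rows make up. A row lasts 1/8 s, in which the tool goes at most 62.5 mm and 10.7 degrees, less where a joint would pass 70% of its speed; a pose out of reach is approached as far as the arm can. A call with a gripper value outside its range is refused whole. The fingers move at their own pace and stop on an object; "newtons" is the grip in N (left out, the last holds). Time passes only in rows, so rows that repeat a pose let the fingers close. It gives the time, the measured TCP pose, the force, the opening and the grip force at its end, in the units of the state.
- read_state(): the state, without advancing time (a new reading comes with each control period).
- read_camera(name): name is "side" or "top" or "wrist"; returns (picture, depth): 384x512x3 uint8, blue, green, red; 384x512 float32, m along the optical axis (not along the pixel's ray), 0 where there is no reading.
- camera_params(name): a dict with "fx", "fy", "cx", "cy" (pixels), "position" and "rotation" of the camera in the world. Camera axes: x right, y up, looking along -z (the intrinsics and any distortion apply to the point x, -y, -z); pixel columns grow to the right and rows downward; lengths in m; the calibration is good to about 2 mm. The wrist camera is an equidistant fisheye: a pixel r from the principal point sees the ray r / f radians off the axis. A picture is of the moment at which its call begins: read the wrist's pose just before it. camera_params takes no time and is no camera call; for the wrist camera it gives the pose at the moment of the call.
- robot.close_job(): hands the job in; it is judged then, once.
The state is a dict: "t": time; "q": joint angles; "dq": joint speeds; "joint_torque": joint torques, N m; "tool_pos": TCP position; "orientation": TCP orientation; "force": force on the tool from outside, world axes, zero at the start; "wrist_torque": the same for the moment, N m; "opening": finger opening in m; "gripper_force": force on a finger pad.
Only numpy, scipy, OpenCV 4.12 (cv2) and the standard library are available. Lean on these libraries where they do the work, as an engineer would, in place of code of your own. Each camera call takes 0.05 s, during which the arm holds its last target. There are 200 camera calls.

## Working session

There is one attempt and no reset: what is moved stays moved. The work goes in short steps, Python scripts to look and compute and a tool call to move; the robot and the scene stay as the last step left them, time stands still between calls to the robot, and variables do not carry over. Pictures are saved under pics/ and viewed, at most 10 in all, crops included, and the job is handed in when it is done.

Besides the shell and the picture viewer there is one more tool, called after "Request:" as name(argument=value, ...), one argument or row to a line, values as JSON. carry_out: Moves the arm, as the interface text tells. Its arguments: {"type":"object","properties":{"targets":{"type":"array","items":{"type":"object","properties":{"hand":{"type":"number"},"x":{"type":"number"},"y":{"type":"number"},"z":{"type":"number"},"ax":{"type":"number"},"ay":{"type":"number"},"az":{"type":"number"}}}},"newtons":{"type":"number"}},"required":["targets"]}

```bash
mkdir -p pics; ls
cat > h.py <<'E'
import numpy as np, cv2
from plant import *
from scipy.spatial.transform import Rotation as R
def cloud(n):
    p=camera_params(n); im,d=read_camera(n)
    v,u=np.mgrid[0:384,0:512]
    c=np.stack([(u-p["cx"])/p["fx"]*d,-(v-p["cy"])/p["fy"]*d,-d],-1)
    w=c@np.array(p["rotation"]).T+np.array(p["position"])
    w[d==0]=np.nan
    return im,d,w
E
python3 - <<'E'
from h import *
s=read_state(); print(s['t'],s['tool_pos'],s['orientation'],s['opening'])
for n in ("top","side"):
    im,d,w=cloud(n); np.savez(n,im=im,d=d,w=w)
    cv2.imwrite(f"pics/{n}0.png",cv2.resize(im,(800,600)))
    p=camera_params(n);print(n,p)
E
```

```text
pics
0.0 [ 0.1570004  -0.57886388  0.40369717] [-3.11231436e+00 -4.14485322e-01  1.37336648e-04] 0.09303488589966705Traceback (most recent call last):
  File "<stdin>", line 4, in <module>
  File "h.py", line 8, in cloud
    w=c@np.array(p["rotation"]).T+np.array(p["position"])
      ~~~~~~~~~~~~~~~~~~~~~~~~~~~^~~~~~~~~~~~~~~~~~~~~~~~
ValueError: operands could not be broadcast together with shapes (384,512) (3,)
```

Run:
```python
from h import *
print(camera_params("top"))
im,d=read_camera("top");print(im.shape,d.shape)
```

```text
{'fx': 403.7883531700758, 'fy': 403.7883531700758, 'cx': 259.8257587076853, 'cy': 194.51254121422556, 'position': array([ 0.47468963, -0.00204301,  1.29689698]), 'rotation': array([ 0.04769877, -0.07312142, -1.57885835])}
(384, 512, 3) (384, 512)
```

Rotation is a rotation vector.

```bash
sed -i 's/c@np.array(p\["rotation"\]).T/c@R.from_rotvec(p["rotation"]).as_matrix().T/' h.py
python3 - <<'E'
from h import *
for n in ("top","side"):
    im,d,w=cloud(n); np.savez(n,im=im,d=d,w=w)
    cv2.imwrite(f"pics/{n}0.png",cv2.resize(im,(800,600)))
    ok=np.isfinite(w[...,2]); print(n,ok.mean(),camera_params(n)['position'],np.nanmedian(w[...,2]))
    # horizontal slab summary
    for lo,hi in((.06,.08),(.098,.115)):
        m=ok&(w[...,2]>lo)&(w[...,2]<hi)
        k,l,st,ce=cv2.connectedComponentsWithStats(m.astype(np.uint8))
        for i in range(1,k):
            if st[i,4]>60: print(lo,st[i],np.round(np.median(w[l==i],0),3),np.round(np.ptp(w[l==i],0),3))
E
```

```text
top 0.9959004720052084 [ 0.47468963 -0.00204301  1.29689698] 0.0014814537791109084
0.06 [393  82  28 118 353] [ 0.742 -0.507  0.07 ] [0.366 0.07  0.02 ]
0.06 [349  86  26  25  80] [ 0.845 -0.321  0.071] [0.075 0.079 0.019]
0.06 [153  92  33  20  76] [0.842 0.236 0.071] [0.062 0.097 0.02 ]
0.06 [430 104  60  91 427] [ 0.74  -0.721  0.07 ] [0.282 0.171 0.02 ]
0.06 [ 93 190   6 113 285] [0.406 0.472 0.069] [0.336 0.008 0.02 ]
0.06 [203 197  46  43 607] [0.493 0.108 0.072] [0.127 0.136 0.015]
0.098 [397  78  29 121 319] [ 0.75  -0.507  0.106] [0.366 0.067 0.017]
0.098 [156  85  28  24  73] [0.843 0.229 0.107] [0.071 0.079 0.017]
0.098 [352  85  25  23  70] [ 0.844 -0.325  0.107] [0.068 0.074 0.017]
0.098 [107  88  40  39 108] [0.798 0.345 0.107] [0.117 0.111 0.017]
0.098 [430 101  67  94 415] [ 0.75  -0.721  0.107] [0.284 0.189 0.017]
0.098 [132 119  28  28 465] [0.751 0.314 0.112] [0.082 0.081 0.015]
0.098 [ 88 189   7 117 263] [0.412 0.471 0.108] [0.334 0.009 0.017]
0.098 [215 189  37  44 814] [0.521 0.057 0.11 ] [0.126 0.105 0.012]
side 0.9961191813151041 [0.13980773 0.66382507 1.1126
[... 1060 characters left out ...]
2 0.017]
0.098 [263  62 132  38 518] [ 0.693 -0.508  0.106] [0.376 0.283 0.017]
0.098 [239  84  32  12 131] [ 0.853 -0.316  0.106] [0.089 0.085 0.017]
0.098 [217 103  31  12 123] [ 0.856 -0.202  0.107] [0.084 0.073 0.017]
0.098 [267 106  21  10  84] [ 0.742 -0.282  0.107] [0.059 0.047 0.017]
0.098 [112 200  29  23 134] [0.837 0.275 0.106] [0.032 0.088 0.017]
0.098 [252 205  48  29 945] [0.518 0.059 0.107] [0.127 0.107 0.015]
0.098 [124 230  33  29 722] [0.749 0.321 0.111] [0.079 0.08  0.016]
0.098 [ 56 237  65  41 246] [0.788 0.435 0.106] [0.1   0.15  0.017]
0.098 [175 289  42  23 126] [0.521 0.367 0.105] [0.067 0.083 0.016]
0.098 [446 292  56  49 252] [0.011 0.064 0.107] [0.131 0.073 0.017]
```

View pics/top0.png

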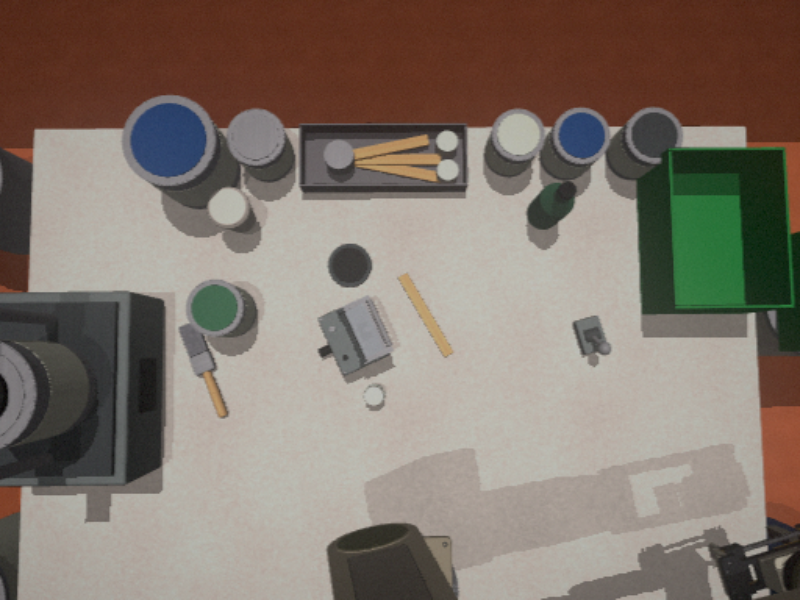

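View pics/side0.png

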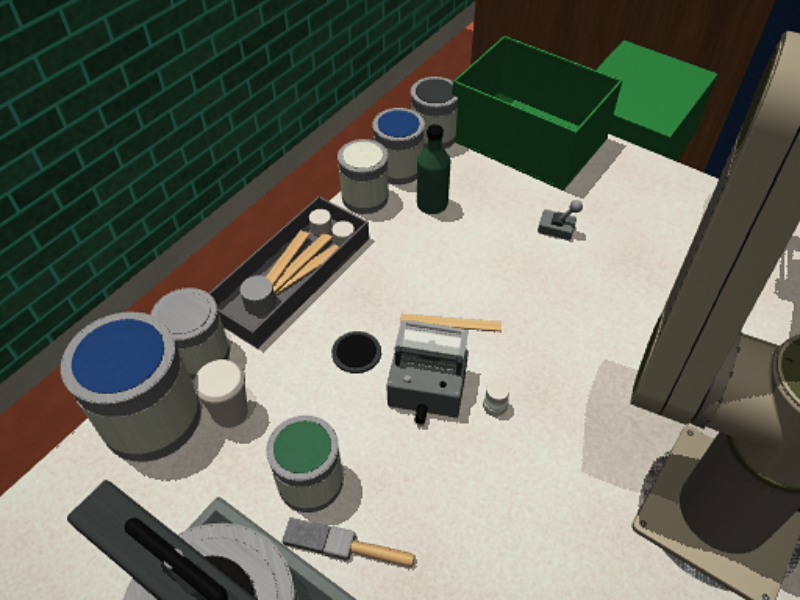

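Top view: the box sits at about (355,335) in the 800×600 picture, with the lip side to the right, the stick beside it at (425,315) and the jar at (374,396). The lamp lever is at (592,338). The side view agrees: hinge to the left, black cable gland on the robot-left side. Next I fit the box pose.

```bash
cat > fit.py <<'E'
from h import *
for n in ("top","side"):
    w=np.load(n+".npz")["w"]
    near=np.hypot(w[...,0]-.51,w[...,1]-.075)<.11
    for nm,lo,hi in(("guard",.101,.116),("panel",.066,.076)):
        m=near&(w[...,2]>lo)&(w[...,2]<hi)
        m=cv2.morphologyEx(m.astype(np.uint8),cv2.MORPH_OPEN,np.ones((3,3)))>0
        p=w[m]; r=cv2.minAreaRect((p[:,:2]*1000).astype(np.float32))
        print(n,nm,len(p),np.round(r[0],1),np.round(r[1],1),round(r[2],2),"z",np.round(np.percentile(p[:,2],[5,50,95]),4))
        print(np.round(cv2.boxPoints(r),0).tolist())
    im=np.load(n+".npz")["im"]; v,u=np.where(near&(w[...,2]>.05))
    c=im[v.min()-8:v.max()+8,u.min()-8:u.max()+8]
    cv2.imwrite(f"pics/{n}crop.png",cv2.resize(c,None,fx=6,fy=6,interpolation=cv2.INTER_CUBIC)[:600,:800])
    print("crop origin",u.min()-8,v.min()-8)
E
python3 fit.py
```

```text
top guard 707 [520.   55.9] [116.2  65.8] 24.35 z [0.106  0.1098 0.1139]
[[454.0, 62.0], [481.0, 2.0], [587.0, 50.0], [559.0, 110.0]]
top panel 486 [496.7 107.9] [123.2  43.2] 24.17 z [0.0681 0.0716 0.0751]
[[432.0, 102.0], [449.0, 63.0], [562.0, 113.0], [544.0, 153.0]]
crop origin 195 181
side guard 930 [518.6  57.8] [116.2  70.2] 24.83 z [0.1036 0.1072 0.1106]
[[451.0, 65.0], [481.0, 2.0], [586.0, 50.0], [557.0, 114.0]]
side panel 834 [501.8  97.1] [121.8  69.9] 25.01 z [0.0665 0.0695 0.0729]
[[432.0, 103.0], [461.0, 40.0], [572.0, 91.0], [542.0, 155.0]]
crop origin 240 197
```

View pics/topcrop.png

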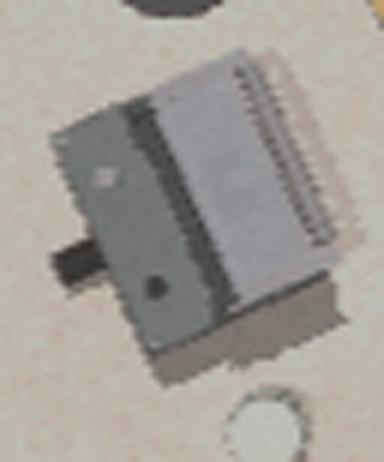

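```bash
cat > g.py <<'E'
import sys
from h import *
O=np.array([.5184,.0608,0]); yaw=np.deg2rad(114.5)
bx=np.array([np.cos(yaw),np.sin(yaw),0]); by=np.array([-bx[1],bx[0],0]); Z=np.array([0,0,1.])
def pose(px,pz,a):   # front corner of fingertip in box x,z (mm), lean deg
    a=np.deg2rad(a); d=np.sin(a)*bx-np.cos(a)*Z; n=np.cos(a)*bx+np.sin(a)*Z
    t=O+px/1e3*bx+pz/1e3*Z-.0075*n-.186*d
    return t,np.stack([n,np.cross(d,n),d],1)
def go(*ways):
    s=read_state(); p0=np.array(s['tool_pos']);R0=R.from_rotvec(s['orientation']).as_matrix()
    P=p0+R0@[.0075,0,.186]-O; print("t",s['t'],"now P",np.round([1e3*P@bx,1e3*P@by,1e3*P[2]],1),"lean",round(np.degrees(np.arctan2(R0[:,2]@bx,-R0[2,2])),1),"F",np.round(s['force'],1),"open",round(s['opening'],4))
    for w in ways:
        t,M=pose(*w); print(w,np.round(R0.T@(t-p0),4),np.round(R.from_matrix(R0.T@M).as_rotvec(),4))
if __name__=="__main__": go(*[tuple(map(float,w.split(","))) for w in sys.argv[1:]])
E
python3 g.py -- 2>/dev/null; python3 g.py -90,180,0 -60,140,30
```

```text
t 0.2 now P [-433.3  586.7  218.1] lean 0.1 F [0.4 0.3 0. ] open 0.0928
(-90.0, 180.0, 0.0) [ 0.532  -0.4266  0.0386] [-8.0000e-04 -1.1000e-03 -1.7337e+00]
(-60.0, 140.0, 30.0) [ 0.5421 -0.3654  0.1072] [ 0.4519  0.3833 -1.6896]
```

Request:
carry_out(
  targets=[
    {"hand": 0, "x": 0.06, "y": -0.015, "az": -0.17},
    {"hand": 0, "x": 0.11, "y": -0.04, "az": -0.34},
    {"hand": 0, "x": 0.16, "y": -0.07, "az": -0.51},
    {"hand": 0, "x": 0.21, "y": -0.1, "az": -0.68},
    {"hand": 0, "x": 0.255, "y": -0.135, "az": -0.85},
    {"hand": 0, "x": 0.3, "y": -0.17, "az": -1.02},
    {"hand": 0, "x": 0.345, "y": -0.21, "az": -1.19},
    {"hand": 0, "x": 0.39, "y": -0.25, "az": -1.36},
  ],
  newtons=10,
)

```text
schema error: expected keys hand, x, y, z, ax, ay, az
```

```bash
python3 g.py -90,180,0 -60,150,30
```

```text
t 0.2 now P [-433.3  586.7  218.1] lean 0.1 F [0.4 0.3 0. ] open 0.0928
(-90.0, 180.0, 0.0) [ 0.532  -0.4266  0.0386] [-8.0000e-04 -1.1000e-03 -1.7337e+00]
(-60.0, 150.0, 30.0) [ 0.5421 -0.3654  0.0972] [ 0.4519  0.3833 -1.6896]
```

Request:
carry_out(
  targets=[
    {"hand": 0, "x": 0.06, "y": -0.015, "z": 0, "ax": 0, "ay": 0, "az": -0.17},
    {"hand": 0, "x": 0.11, "y": -0.04, "z": 0, "ax": 0, "ay": 0, "az": -0.34},
    {"hand": 0, "x": 0.16, "y": -0.07, "z": 0, "ax": 0, "ay": 0, "az": -0.51},
    {"hand": 0, "x": 0.21, "y": -0.1, "z": 0, "ax": 0, "ay": 0, "az": -0.68},
    {"hand": 0, "x": 0.255, "y": -0.135, "z": 0, "ax": 0, "ay": 0, "az": -0.85},
    {"hand": 0, "x": 0.3, "y": -0.17, "z": 0, "ax": 0, "ay": 0, "az": -1.02},
    {"hand": 0, "x": 0.345, "y": -0.21, "z": 0, "ax": 0, "ay": 0, "az": -1.19},
    {"hand": 0, "x": 0.39, "y": -0.25, "z": 0, "ax": 0, "ay": 0, "az": -1.36},
  ],
  newtons=10,
)

```text
t: 1.2
tool_pos: [0.4687, -0.234, 0.4047]
orientation: [2.154, 2.286, 0.0]
force: [1.6, 0.1, -0.5]
opening: 0.0174
gripper_force: 0.0
```

```bash
python3 g.py -90,180,0 -60,150,30
```

```text
t 1.2 now P [-240.7  164.7  218.7] lean -0.0 F [ 1.6  0.1 -0.5] open 0.0174
(-90.0, 180.0, 0.0) [0.2004 0.1022 0.0387] [ 1.000e-04  1.000e-04 -3.682e-01]
(-60.0, 150.0, 30.0) [0.1425 0.1245 0.0974] [ 0.0965  0.5177 -0.3597]
```

Request:
carry_out(
  targets=[
    {"hand": 0, "x": 0.04, "y": 0.035, "z": 0.0, "ax": 0.024, "ay": 0.13, "az": -0.09},
    {"hand": 0, "x": 0.07, "y": 0.065, "z": 0.02, "ax": 0.048, "ay": 0.26, "az": -0.18},
    {"hand": 0, "x": 0.11, "y": 0.095, "z": 0.05, "ax": 0.072, "ay": 0.39, "az": -0.27},
    {"hand": 0, "x": 0.1425, "y": 0.1245, "z": 0.09, "ax": 0.0965, "ay": 0.518, "az": -0.36},
    {"hand": 0, "x": 0.1425, "y": 0.1245, "z": 0.0974, "ax": 0.0965, "ay": 0.5177, "az": -0.3597},
    {"hand": 0, "x": 0.1425, "y": 0.1245, "z": 0.0974, "ax": 0.0965, "ay": 0.5177, "az": -0.3597},
  ],
)

```text
t: 1.95
tool_pos: [0.5844, -0.0869, 0.3065]
orientation: [-1.454, -2.245, -0.387]
force: [-1.0, -0.3, -0.2]
opening: 0.0003
gripper_force: 0.0
```

```bash
python3 g.py -55,95,30 -40,93,30
python3 - <<'E'
from h import *
im,d,w=cloud("side"); np.savez("side1",im=im,w=w)
cv2.imwrite("pics/s1.png",cv2.resize(im[100:330,180:400],None,fx=2.6,fy=2.6,interpolation=cv2.INTER_CUBIC))
E
```

```text
t 1.95 now P [-62.3   0.9 149.2] lean 30.0 F [-1.  -0.3 -0.2] open 0.0003
(-55.0, 95.0, 30.0) [-0.0208  0.0013  0.0506] [ 0.0012 -0.0001 -0.0059]
(-40.0, 93.0, 30.0) [-0.0088  0.0012  0.0598] [ 0.0012 -0.0001 -0.0059]
```

View pics/s1.png

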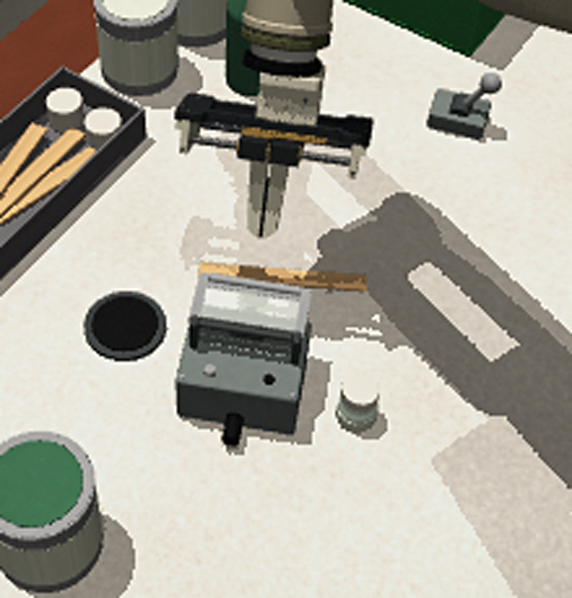

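The closed fingers (tip at about (262,237)) hang in front of the middle of the lip (250,285), with the lever, jar and stick well clear. Next I go down and in.

Request:
carry_out(
  targets=[
    {"hand": 0, "x": -0.021, "y": 0.0013, "z": 0.03, "ax": 0, "ay": 0, "az": -0.006},
    {"hand": 0, "x": -0.021, "y": 0.0013, "z": 0.0506, "ax": 0, "ay": 0, "az": -0.006},
    {"hand": 0, "x": -0.0128, "y": 0.0013, "z": 0.0567, "ax": 0, "ay": 0, "az": -0.006},
    {"hand": 0, "x": -0.0088, "y": 0.0012, "z": 0.0598, "ax": 0, "ay": 0, "az": -0.006},
    {"hand": 0, "x": -0.0088, "y": 0.0012, "z": 0.0598, "ax": 0, "ay": 0, "az": -0.006},
  ],
)

```text
t: 2.62
tool_pos: [0.5768, -0.0655, 0.2527]
orientation: [-1.447, -2.253, -0.392]
force: [-0.0, 0.2, 0.8]
opening: 0.0005
gripper_force: 0.0
```

Run:
```python
from g import *
W=[(-37,93,30),(-34,93,30)]
a=np.radians(30);n=np.array([np.cos(a),np.sin(a)]);d=np.array([np.sin(a),-np.cos(a)])
for th in (0,.1,.2,.35,.5,.65,.8,.95,1.05):
    L=np.array([24,105])+57*np.array([-np.cos(th+.0175),np.sin(th+.0175)])
    p=L-5*n+14*d; W.append((round(p[0],1),round(p[1],1),30))
go(*W)
```

```text
t 2.625 now P [-39.9  -1.5  95.2] lean 29.9 F [-0.   0.2  0.8] open 0.0005
(-37, 93, 30) [ 0.0011 -0.0008  0.0033] [0.0037 0.0013 0.0026]
(-34, 93, 30) [ 0.0037 -0.0008  0.0048] [0.0037 0.0013 0.0026]
(np.float64(-30.3), np.float64(91.4), 30) [ 0.0061 -0.0008  0.0081] [0.0037 0.0013 0.0026]
(np.float64(-29.9), np.float64(97.1), 30) [ 0.0093 -0.0008  0.0033] [0.0037 0.0013 0.0026]
(np.float64(-29.0), np.float64(102.7), 30) [ 0.0129 -0.0008 -0.0011] [0.0037 0.0013 0.0026]
(np.float64(-26.5), np.float64(110.9), 30) [ 0.0192 -0.0007 -0.0069] [0.0037 0.0013 0.0026]
(np.float64(-22.9), np.float64(118.6), 30) [ 0.0261 -0.0007 -0.0118] [0.0037 0.0013 0.0026]
(np.float64(-18.1), np.float64(125.7), 30) [ 0.0338 -0.0007 -0.0156] [0.0037 0.0013 0.0026]
(np.float64(-12.3), np.float64(132.0), 30) [ 0.042  -0.0006 -0.0181] [0.0037 0.0013 0.0026]
(np.float64(-5.7), np.float64(137.3), 30) [ 0.0504 -0.0006 -0.0194] [0.0037 0.0013 0.0026]
(np.float64(-0.8), np.float64(140.3), 30) [ 0.0561 -0.0006 -0.0196] [0.0037 0.0013 0.0026]
```

Request:
carry_out(
  targets=[
    {"hand": 0, "x": 0.0037, "y": -0.0008, "z": 0.006, "ax": 0, "ay": 0, "az": 0},
    {"hand": 0, "x": 0.0061, "y": -0.0008, "z": 0.008, "ax": 0, "ay": 0, "az": 0},
    {"hand": 0, "x": 0.0077, "y": -0.0008, "z": 0.0057, "ax": 0, "ay": 0, "az": 0},
    {"hand": 0, "x": 0.0093, "y": -0.0008, "z": 0.0033, "ax": 0, "ay": 0, "az": 0},
    {"hand": 0, "x": 0.0111, "y": -0.0008, "z": 0.0011, "ax": 0, "ay": 0, "az": 0},
    {"hand": 0, "x": 0.0129, "y": -0.0008, "z": -0.0011, "ax": 0, "ay": 0, "az": 0},
    {"hand": 0, "x": 0.016, "y": -0.0008, "z": -0.004, "ax": 0, "ay": 0, "az": 0},
    {"hand": 0, "x": 0.0192, "y": -0.0008, "z": -0.0069, "ax": 0, "ay": 0, "az": 0},
  ],
)

```text
t: 3.62
tool_pos: [0.5704, -0.0542, 0.2671]
orientation: [-1.447, -2.251, -0.391]
force: [-0.2, -1.1, -0.1]
opening: 0.0007
gripper_force: 0.3
```

```bash
python3 g.py -22.9,118.6,30 -18.1,125.7,30 -12.3,132,30 -5.7,137.3,30 -0.8,140.3,30
python3 - <<'E'
from h import *
im,d,w=cloud("side"); np.savez("side1",im=im,w=w)
cv2.imwrite("pics/s2.png",cv2.resize(im[150:270,220:340],None,fx=5,fy=5,interpolation=cv2.INTER_CUBIC))
E
```

```text
t 3.625 now P [-2.670e+01 -1.000e-01  1.097e+02] lean 30.0 F [-0.2 -1.1 -0.1] open 0.0007
(-22.9, 118.6, 30.0) [ 0.0077  0.0004 -0.0058] [ 0.0026 -0.0001  0.0013]
(-18.1, 125.7, 30.0) [ 0.0154  0.0005 -0.0095] [ 0.0026 -0.0001  0.0013]
(-12.3, 132.0, 30.0) [ 0.0236  0.0005 -0.0121] [ 0.0026 -0.0001  0.0013]
(-5.7, 137.3, 30.0) [ 0.032   0.0005 -0.0134] [ 0.0026 -0.0001  0.0013]
(-0.8, 140.3, 30.0) [ 0.0377  0.0005 -0.0135] [ 0.0026 -0.0001  0.0013]
```

View pics/s2.png

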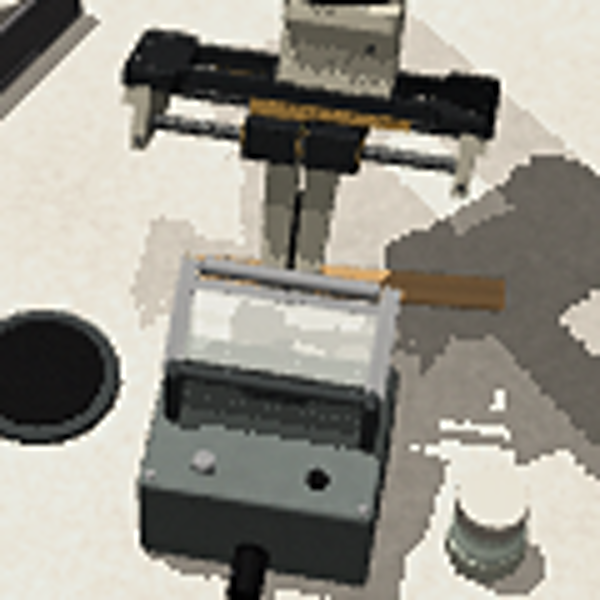

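The guard is up about 0.35 rad, with its lip raised at (285,280), and the finger is in the middle behind it. I keep lifting.

Request:
carry_out(
  targets=[
    {"hand": 0, "x": 0.004, "y": 0.0004, "z": -0.003, "ax": 0, "ay": 0, "az": 0},
    {"hand": 0, "x": 0.008, "y": 0.0004, "z": -0.006, "ax": 0, "ay": 0, "az": 0},
    {"hand": 0, "x": 0.0154, "y": 0.0005, "z": -0.0095, "ax": 0, "ay": 0, "az": 0},
    {"hand": 0, "x": 0.0195, "y": 0.0005, "z": -0.011, "ax": 0, "ay": 0, "az": 0},
    {"hand": 0, "x": 0.0236, "y": 0.0005, "z": -0.012, "ax": 0, "ay": 0, "az": 0},
    {"hand": 0, "x": 0.032, "y": 0.0005, "z": -0.0134, "ax": 0, "ay": 0, "az": 0},
    {"hand": 0, "x": 0.0377, "y": 0.0005, "z": -0.0135, "ax": 0, "ay": 0, "az": 0},
    {"hand": 0, "x": 0.0377, "y": 0.0005, "z": -0.0135, "ax": 0, "ay": 0, "az": 0},
  ],
)

```text
t: 4.68
tool_pos: [0.5599, -0.0301, 0.2976]
orientation: [-1.446, -2.252, -0.391]
force: [0.3, -0.2, 0.3]
opening: 0.0006
gripper_force: 0.1
```

```bash
python3 - <<'E'
from h import *
im,d,w=cloud("side"); np.savez("side1",im=im,w=w)
cv2.imwrite("pics/s3.png",cv2.resize(im[150:270,220:340],None,fx=5,fy=5,interpolation=cv2.INTER_CUBIC))
E
python3 - <<'E'
from g import *
W=[(-8,130,25),(-18,115,20),(-21,105,20),(-21,97,20)]
go(*W)
for px,pz,a in W+[(3,92,20),(4,90,20)]:
    a=np.radians(a);n=np.array([np.cos(a),np.sin(a)])
    c=(np.array([24,105])-[px,pz])@n-5
    print(px,pz,"guard",round(np.arccos(c/57)-a-.0175,2))
E
```

```text
t 4.725 now P [ -0.6  -0.5 140.1] lean 30.0 F [-0.3 -0.9 -0.2] open 0.0004
(-8, 130, 25) [ 0.0048 -0.      0.0051] [ 0.0027 -0.0872  0.0016]
(-18, 115, 20) [ 0.0048 -0.0001  0.0146] [ 0.0028 -0.1745  0.0015]
(-21, 105, 20) [-0.0028 -0.0001  0.0217] [ 0.0028 -0.1745  0.0015]
(-21, 97, 20) [-0.0068 -0.0001  0.0286] [ 0.0028 -0.1745  0.0015]
-8 130 guard 0.88
-18 115 guard 0.63
-21 105 guard 0.49
-21 97 guard 0.43
3 92 guard 0.86
4 90 guard 0.87
```

View pics/s3.png

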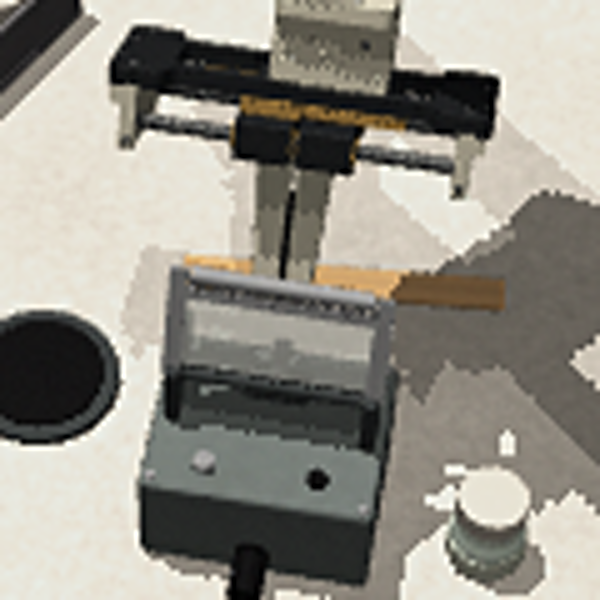

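Run:
```python
from g import *
w=np.load("side1.npz")["w"][150:270,220:340].reshape(-1,3); p=w-O
b=np.c_[p@bx,p@by,p[:,2]]*1e3
m=(abs(b[:,1])<60)&(abs(b[:,1])>25)&(b[:,2]>108)&(b[:,0]>-60)&(b[:,0]<50)
b=b[m]; b=b[b[:,2]<200]; print(len(b)); i=b[:,2]>np.percentile(b[:,2],90); print(b[i].mean(0),b[:,2].max())
```

```text
539
[  1.67342092  -4.46522834 160.12423974] 163.60627684650052
```

Lip top at z≈160 mm means the guard is at about 1.07 rad. Next I slide down in front of the toggle.

Request:
carry_out(
  targets=[
    {"hand": 0, "x": 0.0048, "y": 0, "z": 0.0051, "ax": 0, "ay": -0.087, "az": 0},
    {"hand": 0, "x": 0.0048, "y": 0, "z": 0.0098, "ax": 0, "ay": -0.13, "az": 0},
    {"hand": 0, "x": 0.0048, "y": 0, "z": 0.0146, "ax": 0, "ay": -0.1745, "az": 0},
    {"hand": 0, "x": -0.0028, "y": 0, "z": 0.0217, "ax": 0, "ay": -0.1745, "az": 0},
    {"hand": 0, "x": -0.0048, "y": 0, "z": 0.025, "ax": 0, "ay": -0.1745, "az": 0},
    {"hand": 0, "x": -0.0068, "y": 0, "z": 0.0286, "ax": 0, "ay": -0.1745, "az": 0},
    {"hand": 0, "x": -0.0068, "y": 0, "z": 0.0286, "ax": 0, "ay": -0.1745, "az": 0},
  ],
)

```text
t: 5.6
tool_pos: [0.5565, -0.023, 0.2685]
orientation: [-1.534, -2.385, -0.274]
force: [-1.0, -1.0, -0.9]
opening: 0.0004
gripper_force: 0.2
```

```bash
python3 g.py -21,91,20 -16,91,20 -10,91,20 -4,91,20 0,91,20 2,91,20 4,91,20
```

```text
t 5.6 now P [-21.2  -0.3  96.3] lean 20.1 F [-1.  -1.  -0.9] open 0.0004
(-21.0, 91.0, 20.0) [-0.0014  0.0001  0.0051] [ 0.0021 -0.001   0.0002]
(-16.0, 91.0, 20.0) [0.0033 0.0001 0.0068] [ 0.0021 -0.001   0.0002]
(-10.0, 91.0, 20.0) [0.0089 0.0001 0.0089] [ 0.0021 -0.001   0.0002]
(-4.0, 91.0, 20.0) [0.0145 0.0001 0.0109] [ 0.0021 -0.001   0.0002]
(0.0, 91.0, 20.0) [0.0183 0.0001 0.0123] [ 0.0021 -0.001   0.0002]
(2.0, 91.0, 20.0) [0.0202 0.0001 0.013 ] [ 0.0021 -0.001   0.0002]
(4.0, 91.0, 20.0) [0.022  0.0001 0.0137] [ 0.0021 -0.001   0.0002]
```

Request:
carry_out(
  targets=[
    {"hand": 0, "x": -0.0014, "y": 0, "z": 0.0051, "ax": 0, "ay": 0, "az": 0},
    {"hand": 0, "x": 0.0033, "y": 0, "z": 0.0068, "ax": 0, "ay": 0, "az": 0},
    {"hand": 0, "x": 0.0061, "y": 0, "z": 0.0078, "ax": 0, "ay": 0, "az": 0},
    {"hand": 0, "x": 0.0089, "y": 0, "z": 0.0089, "ax": 0, "ay": 0, "az": 0},
    {"hand": 0, "x": 0.0117, "y": 0, "z": 0.0099, "ax": 0, "ay": 0, "az": 0},
    {"hand": 0, "x": 0.0145, "y": 0, "z": 0.0109, "ax": 0, "ay": 0, "az": 0},
    {"hand": 0, "x": 0.0183, "y": 0, "z": 0.0123, "ax": 0, "ay": 0, "az": 0},
    {"hand": 0, "x": 0.0183, "y": 0, "z": 0.0123, "ax": 0, "ay": 0, "az": 0},
  ],
)

```text
t: 6.6
tool_pos: [0.548, -0.0035, 0.2642]
orientation: [-1.535, -2.388, -0.274]
force: [2.1, -4.9, 2.0]
opening: 0.0004
gripper_force: 3.2
```

```bash
python3 g.py 1,91,20 2,91,20 3,91,20 4,91,20
```

```text
t 6.6 now P [-0.3 -0.9 91.8] lean 19.9 F [ 2.1 -4.9  2. ] open 0.0004
(1.0, 91.0, 20.0) [ 0.0007 -0.0003  0.0013] [0.0035 0.0015 0.0011]
(2.0, 91.0, 20.0) [ 0.0016 -0.0003  0.0016] [0.0035 0.0015 0.0011]
(3.0, 91.0, 20.0) [ 0.0026 -0.0003  0.0019] [0.0035 0.0015 0.0011]
(4.0, 91.0, 20.0) [ 0.0035 -0.0003  0.0023] [0.0035 0.0015 0.0011]
```

Request:
carry_out(
  targets=[
    {"hand": 0, "x": 0.0009, "y": 0, "z": 0.0003, "ax": 0, "ay": 0, "az": 0},
    {"hand": 0, "x": 0.0019, "y": 0, "z": 0.0007, "ax": 0, "ay": 0, "az": 0},
    {"hand": 0, "x": 0.0019, "y": 0, "z": 0.0007, "ax": 0, "ay": 0, "az": 0},
  ],
)

```text
t: 6.98
tool_pos: [0.5476, -0.0027, 0.2644]
orientation: [-1.537, -2.389, -0.273]
force: [4.8, -11.3, 2.4]
opening: 0.0003
gripper_force: 5.9
```

```bash
python3 g.py
python3 - <<'E'
from h import *
im,d,w=cloud("side"); np.savez("side2",im=im,w=w)
cv2.imwrite("pics/s4.png",cv2.resize(im[150:270,220:340],None,fx=5,fy=5,interpolation=cv2.INTER_CUBIC))
E
```

```text
t 6.975 now P [ 0.2 -1.  91.9] lean 19.8 F [  4.8 -11.3   2.4] open 0.0003
```

View pics/s4.png

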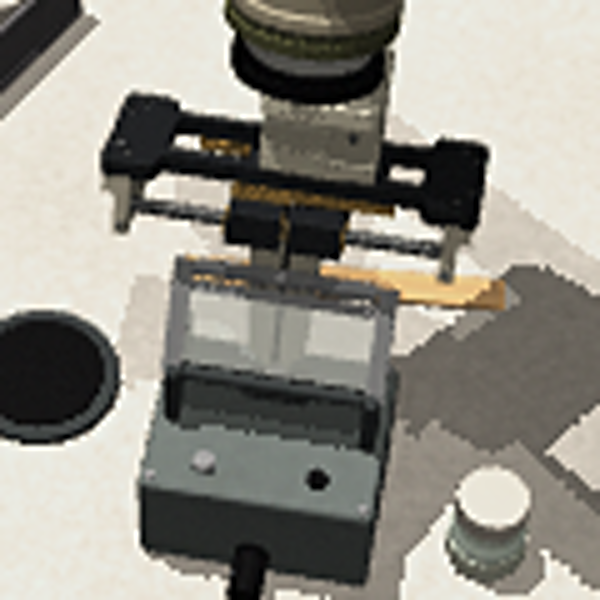

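Force rises from 5.7 to 12 N over 0.5 mm, straight back along the box's −x, so the toggle is against its stop. The guard is still up on the finger, with its lip at (285,270). I draw the finger back horizontally so the guard is let down.

```bash
python3 g.py -5,92,20 -15,92,20 -25,92,20 -33,92,20 -40,92,20 -65,94,20 -80,150,20
```

```text
t 7.025 now P [ 0.2 -1.  91.9] lean 19.8 F [  3.7 -10.8   1.2] open 0.0004
(-5.0, 92.0, 20.0) [-0.0055 -0.0002 -0.0018] [0.0042 0.0038 0.0004]
(-15.0, 92.0, 20.0) [-0.0149 -0.0002 -0.0052] [0.0042 0.0038 0.0004]
(-25.0, 92.0, 20.0) [-0.0243 -0.0002 -0.0086] [0.0042 0.0038 0.0004]
(-33.0, 92.0, 20.0) [-0.0319 -0.0002 -0.0113] [0.0042 0.0038 0.0004]
(-40.0, 92.0, 20.0) [-0.0385 -0.0002 -0.0137] [0.0042 0.0038 0.0004]
(-65.0, 94.0, 20.0) [-0.0613 -0.0001 -0.024 ] [0.0042 0.0038 0.0004]
(-80.0, 150.0, 20.0) [-0.0565  0.0001 -0.0818] [0.0042 0.0038 0.0004]
```

Request:
carry_out(
  targets=[
    {"hand": 0, "x": -0.0055, "y": 0, "z": -0.0018, "ax": 0, "ay": 0, "az": 0},
    {"hand": 0, "x": -0.015, "y": 0, "z": -0.0052, "ax": 0, "ay": 0, "az": 0},
    {"hand": 0, "x": -0.0243, "y": 0, "z": -0.0086, "ax": 0, "ay": 0, "az": 0},
    {"hand": 0, "x": -0.0319, "y": 0, "z": -0.0113, "ax": 0, "ay": 0, "az": 0},
    {"hand": 0, "x": -0.0385, "y": 0, "z": -0.0137, "ax": 0, "ay": 0, "az": 0},
    {"hand": 0, "x": -0.0613, "y": 0, "z": -0.024, "ax": 0, "ay": 0, "az": 0},
    {"hand": 0, "x": -0.0613, "y": 0, "z": -0.024, "ax": 0, "ay": 0, "az": 0},
    {"hand": 0, "x": -0.0613, "y": 0, "z": -0.024, "ax": 0, "ay": 0, "az": 0},
  ],
)

```text
t: 8.02
tool_pos: [0.574, -0.0612, 0.2652]
orientation: [-1.534, -2.385, -0.274]
force: [0.4, 0.2, 0.1]
opening: 0.0003
gripper_force: 0.0
```

Request:
carry_out(
  targets=[
    {"hand": 0, "x": 0.0, "y": 0, "z": -0.04, "ax": 0, "ay": 0, "az": 0},
    {"hand": 0, "x": -0.01, "y": 0, "z": -0.08, "ax": 0, "ay": 0, "az": 0},
    {"hand": 0, "x": -0.04, "y": 0, "z": -0.12, "ax": 0, "ay": 0, "az": 0},
    {"hand": 0, "x": -0.08, "y": 0, "z": -0.12, "ax": 0, "ay": 0, "az": 0},
    {"hand": 0, "x": -0.08, "y": 0, "z": -0.12, "ax": 0, "ay": 0, "az": 0},
    {"hand": 0, "x": -0.08, "y": 0, "z": -0.12, "ax": 0, "ay": 0, "az": 0},
  ],
)

```text
t: 8.78
tool_pos: [0.6219, -0.1664, 0.3503]
orientation: [-1.533, -2.385, -0.274]
force: [-0.6, 0.2, -0.0]
opening: 0.0005
gripper_force: 0.0
```

```bash
python3 g.py
python3 - <<'E'
from h import *
im,d,w=cloud("side"); np.savez("side",im=im,w=w)
a=im[205:265,240:320]; b=read_camera("top")[0][181:255,195:285]
f=lambda c:cv2.resize(c,(400,300),interpolation=cv2.INTER_CUBIC)
cv2.imwrite("pics/s5.png",np.vstack([np.hstack([f(a),f(b)]),cv2.resize(im,(800,600))[150:450]]))
im,d,w=cloud("top"); np.savez("top",im=im,w=w)
E
python3 fit.py | grep guard
```

```text
t 8.775 now P [-178.7   -0.3  178.2] lean 20.1 F [-0.6  0.2 -0. ] open 0.0005
top guard 723 [519.9  56.1] [116.5  66.5] 24.96 z [0.1061 0.11   0.1136]
side guard 927 [518.4  58.7] [116.5  70.3] 24.6 z [0.1035 0.1072 0.1108]
```

View pics/s5.png

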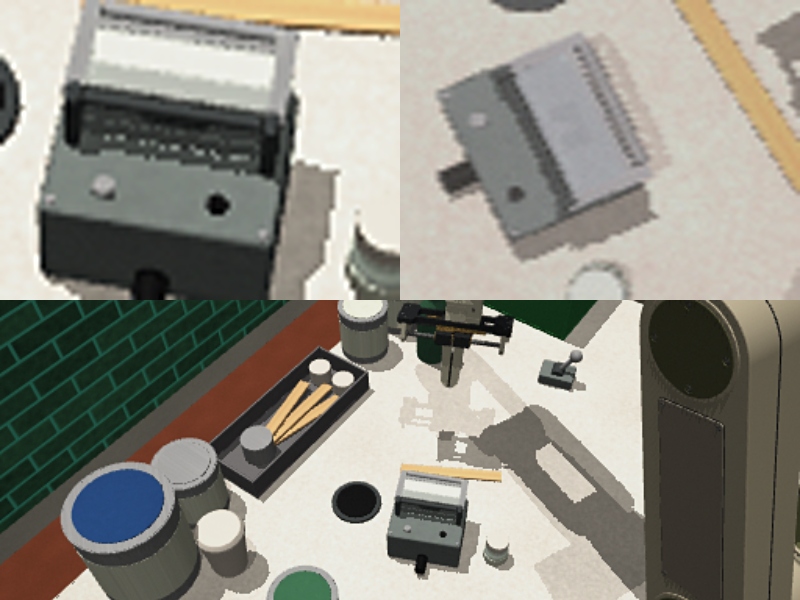

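Run:
```python
from h import *
a=cv2.imread("pics/topcrop.png"); n=np.load("top.npz")["im"]; h,w=a.shape[0],a.shape[1]
b=cv2.resize(n[181:181+h//6,195:195+w//6],(w,h),interpolation=cv2.INTER_CUBIC)
f=lambda x:cv2.convertScaleAbs(cv2.GaussianBlur(cv2.cvtColor(x,6),(0,0),3)[80:310,140:350],alpha=4,beta=-430)
s0=cv2.resize(cv2.imread("pics/side0.png"),(512,384),interpolation=cv2.INTER_AREA)[205:245,245:305]; s1=np.load("side.npz")["im"][205:245,245:305]
g=lambda x:cv2.resize(cv2.cvtColor(x,6),(400,266),interpolation=cv2.INTER_CUBIC)
cv2.imwrite("pics/cmp.png",np.vstack([np.hstack([cv2.resize(f(a),(400,330)),cv2.resize(f(b),(400,330))]),np.hstack([g(s0),g(s1)])]))
```

```text
(no output)
```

View pics/cmp.png

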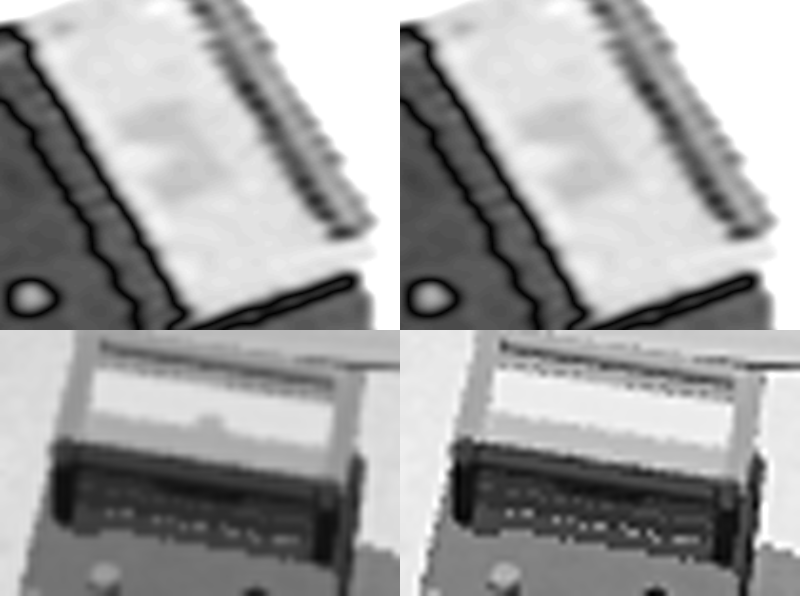

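The bump of the off toggle seen through the guard before, at (208,418), is gone afterwards. The guard fit is the same as at the start, and nothing on the bench has moved. I hand the job in.

```bash
python3 -c "
from plant import robot
print(robot.close_job())"
```

```text
the job is handed in; nothing more can be done
None
```

I handed the job in with the toggle pushed over to its stop and the guard shut over it; the hand-in gave no verdict, and "fully on" rests on the force jump at the stop and the side view, as I couldn't read the toggle's angle.

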